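# Find the lid that fits the tub of rack screws

### The arm

A 7-joint arm with a two-finger parallel gripper is mounted at the origin on the work surface. World frame = base frame: x ahead of the robot, y to its left, z up, the work surface at z = 0. Lengths are in m, angles in rad, forces in N, time in s.
With the tool pointing down it reaches from about 0.4 to 0.85 m from the base axis. Payload 4.5 kg.
Tool frame: the origin (TCP) lies at the very end of the fingers, on their centre line; the grasp point (between the pads) lies 19 mm behind it; z points along the fingers, y is the line along which they close (so a half turn about z gives the same grasp; the last joint's range is limited). The gripper opens to 88 mm and grips with 3 to 60 N. Pads are 18 mm wide; open, the fingers measure 123 mm over their backs; the gripper's body (75 mm by 187 mm) begins 45 mm behind the grasp point.
Start: joints at [1.356, 0.689, -0.195, 1.565, 0.157, 0.902, -0.215], TCP at [0.154, -0.606, 0.217] pointing down, gripper open.
Joint ranges: [-3.01, 3.01], [-0.46, 2.08], [-1.47, 1.51], [0.13, 2.56], [-1, 4.14], [0.04, 2.09], [-2.66, 2.66]. Speed limits (rad/s): [2.57, 2.57, 3.14, 3.14, 3.14, 3.14, 3.14].

### API

Orientations are given as a unit quaternion [x, y, z, w].
In Python, from plant import r, eyes, nets gives the robot as it stands.
- The arm moves only by the shell command python3 -m pendant 'ROWS' [FORCE]. ROWS is JSON, a list of rows, each an object of numbers: "claw": the opening, from 0 (shut) to 1 (fully open); "dx", "dy", "dz": the shift along the world's x, y, z in mm; "twist": the turn about the world's z in rad. In form: [{"claw": .., "dx": .., "dy": .., "dz": .., "twist": ..}, ...]. A call has 1 to 8 rows; each row is the pose to reach, as a shift and turn from the pose commanded when the call began; what a row does not reach only later rows make up. A row lasts 1/10 s, in which the tool goes at most 50 mm and 8.59 degrees, less where a joint would pass 70% of its speed; a pose out of reach is approached as far as the arm can. A call with a gripper value outside its range is refused whole. The fingers move at their own pace and stop on an object; FORCE is the grip in N (left out, the last holds). Time passes only in rows, so rows that repeat a pose let the fingers close. It gives the time, the measured TCP pose, the force, the opening and the grip force at its end, in the units of the state.
- r.get_state(): the state, without advancing time (a new reading comes with each control period).
- eyes.snapshot(name): name is "scene" or "top" or "wrist"; returns (picture, depth): 400x640x3 uint8, blue, green, red; 400x640 float32, m along the optical axis (not along the pixel's ray), 0 where there is no reading.
- eyes.camera_info(name): a dict with "K" (3x3 intrinsics, pixels), "world_to_cam" (4x4, takes a point from world to camera coordinates); the wrist camera has in their place "T_tool_cam" (4x4, takes a point from camera to tool coordinates, whose origin is the TCP and whose axes are the flange's). Camera axes: x right, y down, z forward; pixel columns grow to the right and rows downward; lengths in m; the calibration is good to about 2 mm. A picture is of the moment at which its call begins: read the wrist's pose just before it. camera_info takes no time and is no camera call.
- r.finish_job(): hands the job in; it is judged then, once.
Trained networks look in the newest picture that a camera, given by its name, has taken for a name from the list of things; names that differ only in an ending like _2 or _b are one class to them, and where a whole thing is asked for, a point or a joint stands for the part that bears it (a point fixed in the world has none). Each returns a list of dicts, best first, with "confidence" (0 to 1); they miss things now and then, are a little off and sometimes report something else, mostly with a low value. They report only what shows in the picture. A call takes as long as a camera call. They do not tell look-alikes from the thing itself.
- nets.spot_in(camera, query): "box" ([left, top, width, height] as shares, 0 to 1, of the picture: columns of its width, rows of its height, round what is visible of it).
- nets.place_of(camera, query): "position" ([column, row] as shares, 0 to 1, of the picture: columns of its width, rows of its height: a listed point, or the origin of a listed thing).
The state is a dict: "clock": time; "q": joint angles; "qd": joint speeds; "joint_torque": joint torques, N m; "tool_pos": TCP position; "eef_rot": TCP orientation; "contact_force": force on the tool from outside, world axes, zero at the start; "moment": the same for the moment, N m; "opening": opening from 0.0 (shut) to 1.0 (fully open); "finger_force": force on a finger pad.
Only numpy, scipy, OpenCV 4.12 (cv2) and the standard library are available. Lean on these libraries where they do the work, as an engineer would, in place of code of your own. Each camera call takes 0.05 s, during which the arm holds its last target. There are 200 camera calls.

### The job

The tub of rack screws in the blue bench clamp needs its lid. One of the two look-alike dark blue lids on the bench is of another make: it starts on the tub's thread but binds part way and stands proud, and only screwing it on shows which. Find the lid that fits and screw it clockwise fully home, down onto the rim, leave the other lid standing on the bench with its grip up, let go, and do not disturb the other things on the bench.

Things in the scene. Friction and masses are not known exactly. Their poses are not given: they have to be found in the camera images.
- tub_mouth (a point): Centre of the mouth (rim) of the open screw tub, 102 mm above the bench; z up, x points at one thread start. Pale grey body 76 mm across up to 75 mm height, above it a white threaded neck 48 mm across with a rounded rim; fixed in a bench clamp with a blue base 130 x 110 x 10 mm. Lid home: its centre 4 mm above this point; the lid of the other make binds with its centre 11 mm above it.
- tub_thread (a point): A thread start, on the neck 27 mm from its axis and 2 mm below the rim. The outer thread has three equal ridges (60 mm across) starting 120 degrees apart, each above a yellow mark on the tub's shoulder, running down clockwise seen from above, 27 mm per full turn. The lid's lugs slide between them with 2 mm of vertical and sideways play.
- lid_a_center (a point): Centre (half-way up) of a dark blue screw lid, about 70 g, standing on its open side; z up, x at a yellow rib. 72 mm across, 49 mm high: skirt 25 mm high, on it a plain round grip 44 mm across, 24 mm high. Three inner lugs, 8 mm wide, at the skirt's foot under the three yellow ribs (120 degrees apart). Set on the tub at any turn, the lugs rest on the ridges.
- lid_b_center (a point): The other lid, same outside; which fits is not known. Angles, lugs clockwise past a thread start: resting at 0 the lid's centre is 21 mm above the mouth, sinking 0.075 mm per degree; past 120 the lugs are caught under the next ridge; the fitting lid meets the rim at 225, is tight at 250; the other meets it at 130, binds hard at 160. To take a lid off turn it back to 0-105 and lift.
Not all that is in view belongs to the job. Leave any brown or pink look-alike of the part that bears lid_b_center alone.

How it is judged:
At the end, for the whole second after the job is handed in: The fitting lid is screwed down onto the rim of the tub (less than 1.7 mm above its fully home height, centred within 4 mm, level), the other lid stands upright on the bench, and both are at rest (((z of lid_a_center in the frame of tub_mouth between 0 and 0.0058 m and horizontal distance between lid_a_center and tub_mouth below 0.004 m and angle between lid_a_center's own z axis and vertical below 0.06 rad and height (world z) of lid_b_center below 0.032 m and angle between lid_b_center's own z axis and vertical below 0.12 rad and linear speed of each of lid_b, lid_a below 0.02 m/s) or (z of lid_b_center in the frame of tub_mouth between 0 and 0.0058 m and horizontal distance between lid_b_center and tub_mouth below 0.004 m and angle between lid_b_center's own z axis and vertical below 0.06 rad and height (world z) of lid_a_center below 0.032 m and angle between lid_a_center's own z axis and vertical below 0.12 rad and linear speed of each of lid_a, lid_b below 0.02 m/s))); the robot touches nothing.
It fails at once if a bystander on the bench is shoved more than 40 mm (distance of any of spare_tub, screwdriver, tester, phone, tray from where it was at the start of the episode above 0.04 m).
It also fails if it takes over 72 s, if anything falls off the work surface, if the arm or the gripper's body presses on something with over 40 N, if the wrist force passes 120 N, or if a joint passes its speed limit or range.

## Working session

There is one attempt and no reset: what is moved stays moved. The work goes in short steps, Python scripts to look and compute and a shell command to move; the robot and the scene stay as the last step left them, time stands still between calls to the robot, and variables do not carry over. Pictures are saved under pics/ and viewed, at most 10 in all, crops included, and the job is handed in when it is done.

```bash
ls; mkdir -p pics
cat > h.py <<'E'
import numpy as np, cv2
from plant import r, eyes, nets
from scipy.spatial.transform import Rotation as R
def cam(name, st=None):
    i=eyes.camera_info(name); K=np.array(i["K"])
    if name=="wrist":
        T=np.eye(4); T[:3,:3]=R.from_quat(st["eef_rot"]).as_matrix(); T[:3,3]=st["tool_pos"]
        return K, T@np.array(i["T_tool_cam"])
    return K, np.linalg.inv(np.array(i["world_to_cam"]))
def cloud(d,K,T):
    v,u=np.indices(d.shape); P=np.stack([(u-K[0,2])/K[0,0]*d,(v-K[1,2])/K[1,1]*d,d],-1)
    return P@T[:3,:3].T+T[:3,3]
def atz(u,v,z,K,T):
    ray=T[:3,:3]@np.array([(u-K[0,2])/K[0,0],(v-K[1,2])/K[1,1],1.]); return T[:3,3]+ray*(z-T[2,3])/ray[2]
E
python3 - <<'E'
from h import *
s=r.get_state(); print({k:np.round(v,3).tolist() for k,v in s.items()})
for n in ["top","scene"]:
    im,d=eyes.snapshot(n); cv2.imwrite(f"pics/{n}0.png",im); K,T=cam(n); np.savez(f"{n}0.npz",im=im,d=d,K=K,T=T)
    P=cloud(d,K,T)
    for q in ["lid_a_center","tub_mouth","tub_thread"]:
        for o in nets.place_of(n,q):
            u,v=o["position"][0]*640,o["position"][1]*400; p=P[min(int(v),399),min(int(u),639)]
            print(n,q,round(o["confidence"],2),round(u),round(v),p.round(3))
E
```

```text
pics
{'clock': 0.0, 'q': [1.356, 0.69, -0.195, 1.566, 0.157, 0.903, -0.215], 'qd': [-0.0, -0.001, -0.002, 0.0, -0.0, 0.001, 0.001], 'joint_torque': [0.001, -52.755, -1.267, -15.343, -0.053, 0.007, 0.0], 'tool_pos': [0.154, -0.605, 0.217], 'eef_rot': [0.992, 0.124, -0.0, -0.001], 'contact_force': [0.152, 0.247, -0.725], 'moment': [-0.01, -0.003, 0.011], 'finger_force': 0.0, 'opening': 1.002}
top lid_a_center 0.86 210 214 [0.53  0.231 0.049]
top tub_mouth 0.94 288 186 [0.566 0.049 0.099]
top tub_mouth 0.18 212 217 [0.522 0.229 0.049]
scene lid_a_center 0.84 410 277 [0.545 0.23  0.049]
scene tub_mouth 0.67 333 220 [0.559 0.051 0.098]
scene tub_thread 0.64 326 231 [0.586 0.055 0.095]
scene tub_thread 0.46 409 277 [0.546 0.228 0.048]
```

View pics/top0.png

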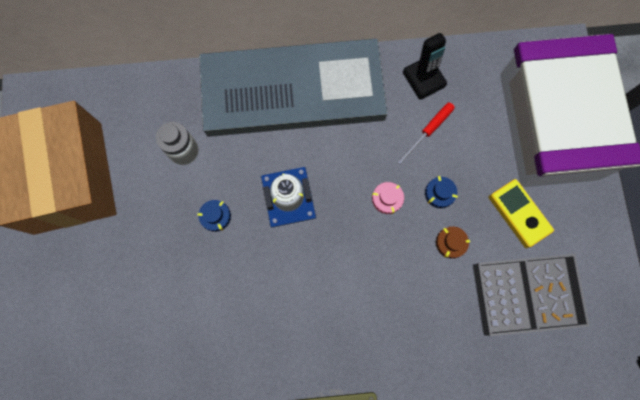

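View pics/scene0.png

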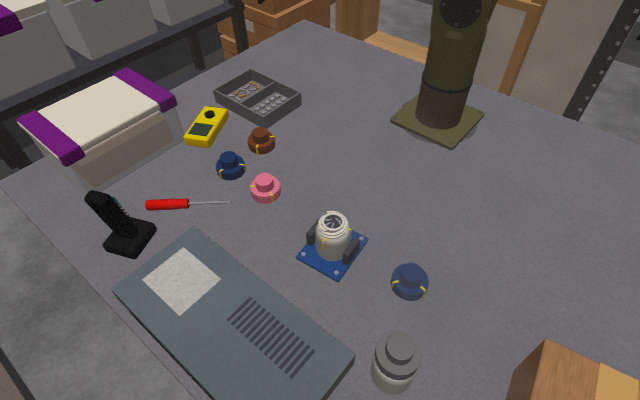

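Candidates for the lid, top view: dark blue at (212,214) and (441,192) are the two to use. Pink (388,197) and brown (453,241) are look-alikes, so I leave them alone. The open tub is at (288,188), and the grey closed spare tub is at (174,140). Next I measure poses from the top view and make a close crop.

```bash
cat >> h.py <<'E'
def yaw(st):
    m=R.from_quat(st["eef_rot"]).as_matrix(); return np.arctan2(m[1,1],m[0,1])  # finger closing axis
def yellow(im):
    h=cv2.cvtColor(im,cv2.COLOR_BGR2HSV); return cv2.inRange(h,(20,110,90),(38,255,255))>0
def blue(im):
    h=cv2.cvtColor(im,cv2.COLOR_BGR2HSV); return cv2.inRange(h,(105,100,20),(125,255,255))>0
def circ(p):
    A=np.c_[2*p[:,:2],np.ones(len(p))]; s=np.linalg.lstsq(A,(p[:,:2]**2).sum(1),rcond=None)[0]; return s[:2],np.sqrt(s[2]+s[:2]@s[:2])
def lid(im,P,c,top,r=.05):
    """centre from grip top disc at height top; rib angles mod 120 deg"""
    n=np.hypot(P[...,0]-c[0],P[...,1]-c[1])
    g=P[(n<r)&(abs(P[...,2]-top)<.006)]
    lo,hi=np.percentile(g[:,:2],1,0),np.percentile(g[:,:2],99,0); c2=(lo+hi)/2
    y=P[(n<r)&yellow(im)&(P[...,2]>top-.05)&(P[...,2]<top-.012)]
    a=np.arctan2(y[:,1]-c2[1],y[:,0]-c2[0]); m=np.degrees(np.angle(np.exp(3j*a).mean())/3)
    return c2,hi-lo,len(g),m,sorted(set(np.round(np.degrees(a)/15)*15)),abs(np.exp(3j*a).mean())
E
python3 - <<'E'
from h import *
for n in ["top","scene"]:
    z=np.load(f"{n}0.npz"); im,d=z["im"],z["d"]; P=cloud(d,z["K"],z["T"])
    print(n,"cam",z["T"][:3,3])
    for nm,c in [("L",(.526,.23)),("R",(.56,-.30))]:
        if nm=="R":
            m=blue(im)&(P[...,1]<-.2)&(P[...,2]>.03)&(P[...,2]<.06); c=np.median(P[m],0); print("R",c)
        print(nm,lid(im,P,c,.049))
    c=np.array([.563,.05]); q=np.hypot(P[...,0]-c[0],P[...,1]-c[1])
    y=P[(q<.05)&yellow(im)&(P[...,2]>.06)]; print("tubmarks",y.round(3).tolist())
    g=P[(q<.06)&(P[...,2]>.095)]; print("neck",(np.percentile(g,1,0)+np.percentile(g,99,0))/2,np.ptp(g,0))
im=np.load("top0.npz")["im"]; a=cv2.resize(im[150:260,180:330],None,fx=5,fy=5,interpolation=2)
cv2.imwrite("pics/crop.png",a)
E
```

```text
top cam [0.29239005 0.0045744  1.16847133]
L (array([0.52954981, 0.22906316]), array([0.04116239, 0.04078514]), 289, np.float64(-36.80163461624273), [np.float64(-165.0), np.float64(-150.0), np.float64(-45.0), np.float64(-30.0), np.float64(75.0), np.float64(90.0)], np.float64(0.9837135729014865))
R [ 0.53361612 -0.3063653   0.04853776]
R (array([ 0.53476057, -0.30769733]), array([0.04158001, 0.04249627]), 294, np.float64(3.2134525312798137), [np.float64(-120.0), np.float64(-105.0), np.float64(-0.0), np.float64(120.0), np.float64(135.0)], np.float64(0.9799175156766963))
tubmarks [[0.549, 0.022, 0.074], [0.548, 0.02, 0.075], [0.55, 0.018, 0.065], [0.546, 0.02, 0.075], [0.547, 0.018, 0.071], [0.546, 0.018, 0.064], [0.544, 0.084, 0.067], [0.542, 0.081, 0.077], [0.543, 0.079, 0.073], [0.541, 0.084, 0.074], [0.54, 0.081, 0.076], [0.54, 0.079, 0.075], [0.54, 0.085, 0.066], [0.54, 0.082, 0.067], [0.537, 0.082, 0.07]]
neck [0.56123701 0.0550413  0.10042211] [0.05730667 0.0579854  0.0115207 ]
scene cam [0.9588628  0.3649505  0.73612657]
L (array([0.532166  , 0.22832152]), array([0.04258442, 0.0
[... 309 characters left out ...]
at64(-0.0), np.float64(15.0), np.float64(120.0), np.float64(135.0)], np.float64(0.9753505018326302))
tubmarks [[0.542, 0.077, 0.075], [0.538, 0.077, 0.071], [0.544, 0.076, 0.074], [0.544, 0.079, 0.077], [0.542, 0.08, 0.075], [0.541, 0.081, 0.075], [0.54, 0.081, 0.07], [0.593, 0.055, 0.077], [0.591, 0.056, 0.075], [0.59, 0.057, 0.075], [0.596, 0.054, 0.075], [0.595, 0.056, 0.075], [0.593, 0.057, 0.074], [0.599, 0.055, 0.076], [0.597, 0.056, 0.074], [0.597, 0.058, 0.077], [0.6, 0.058, 0.076], [0.6, 0.055, 0.067], [0.6, 0.058, 0.068], [0.601, 0.056, 0.064], [0.6, 0.058, 0.065], [0.601, 0.056, 0.061], [0.6, 0.058, 0.062]]
neck [0.56479734 0.05414757 0.09901741] [0.05701656 0.05757357 0.00869067]
```

View pics/crop.png

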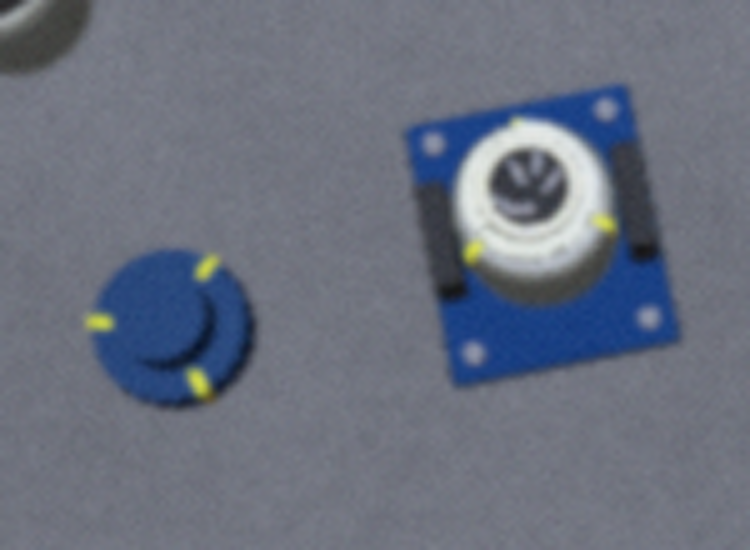

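Crop: the left blue lid at crop (172,325) has three yellow ribs. The tub at (530,190) shows three yellow marks, with starts at about 6°+120k. The left lid's ribs are already about 42° clockwise past a start. I start with the left lid.

```bash
python3 -m pendant '[{"claw":1,"dx":300,"dy":260,"dz":60,"twist":0},{"claw":1,"dx":300,"dy":260,"dz":60,"twist":0},{"claw":1,"dx":300,"dy":260,"dz":60,"twist":0},{"claw":1,"dx":300,"dy":260,"dz":60,"twist":0},{"claw":1,"dx":300,"dy":260,"dz":60,"twist":0},{"claw":1,"dx":300,"dy":260,"dz":60,"twist":0},{"claw":1,"dx":300,"dy":260,"dz":60,"twist":0},{"claw":1,"dx":300,"dy":260,"dz":60,"twist":0}]'; python3 -c "
from h import *
s=r.get_state();print(s['q'],s['clock'],np.degrees(yaw(s)))"
```

```text
clock: 1.2
tool_pos: [0.4541, -0.3453, 0.2777]
eef_rot: [0.992, 0.124, 0.0, 0.0]
contact_force: [-0.3, -0.6, 0.2]
opening: 0.998
finger_force: 0.0
[ 0.67995636  0.54596651 -0.1834987   1.6570285   0.11705218  0.94891291
 -0.86776789] 1.2 -75.74907339093622
```

```bash
R='x'; python3 -m pendant '[{"claw":1,"dx":76,"dy":574,"dz":0,"twist":3.5},{"claw":1,"dx":76,"dy":574,"dz":0,"twist":3.5},{"claw":1,"dx":76,"dy":574,"dz":0,"twist":3.5},{"claw":1,"dx":76,"dy":574,"dz":0,"twist":3.5},{"claw":1,"dx":76,"dy":574,"dz":0,"twist":3.5},{"claw":1,"dx":76,"dy":574,"dz":0,"twist":3.5},{"claw":1,"dx":76,"dy":574,"dz":0,"twist":3.5},{"claw":1,"dx":76,"dy":574,"dz":0,"twist":3.5}]'; python3 -c "
from h import *
s=r.get_state();print(s['q'],s['clock'],np.degrees(yaw(s)))"
```

```text
clock: 2.0
tool_pos: [0.505, 0.0483, 0.2775]
eef_rot: [0.89, -0.456, 0.0, -0.0]
contact_force: [1.1, -0.1, -0.7]
opening: 0.999
finger_force: 0.0
[-0.28140147  0.45755152  0.14538491  1.8464994  -0.08574071  0.84293348
 -2.61134904] 2.0 -144.24990497248046
```

```bash
python3 -m pendant '[{"claw":1,"dx":25,"dy":181,"dz":-60,"twist":1.2},{"claw":1,"dx":25,"dy":181,"dz":-60,"twist":1.2},{"claw":1,"dx":25,"dy":181,"dz":-60,"twist":1.2},{"claw":1,"dx":25,"dy":181,"dz":-60,"twist":1.2},{"claw":1,"dx":25,"dy":181,"dz":-60,"twist":1.2},{"claw":1,"dx":25,"dy":181,"dz":-60,"twist":1.2},{"claw":1,"dx":25,"dy":181,"dz":-60,"twist":1.2},{"claw":1,"dx":25,"dy":181,"dz":-60,"twist":1.2}]'; 
for i in 1 2 3; do python3 -m pendant '[{"claw":1,"dx":0,"dy":0,"dz":0,"twist":1.2},{"claw":1,"dx":0,"dy":0,"dz":0,"twist":1.2},{"claw":1,"dx":0,"dy":0,"dz":0,"twist":1.2},{"claw":1,"dx":0,"dy":0,"dz":0,"twist":1.2},{"claw":1,"dx":0,"dy":0,"dz":0,"twist":1.2},{"claw":1,"dx":0,"dy":0,"dz":0,"twist":1.2},{"claw":1,"dx":0,"dy":0,"dz":0,"twist":1.2},{"claw":1,"dx":0,"dy":0,"dz":0,"twist":1.2}]' >/dev/null; done
cat > look.py <<'E'
from h import *
import sys
s=r.get_state(); im,d=eyes.snapshot("wrist"); K,T=cam("wrist",s); cv2.imwrite(f"pics/{sys.argv[1]}.png",im); P=cloud(d,K,T)
np.savez(sys.argv[1]+".npz",im=im,P=P,K=K,T=T)
print(np.round(s['q'],2),s['clock'],np.degrees(yaw(s)),np.round(s['tool_pos'],4),'cam',T[:3,3].round(3))
c=[float(a) for a in sys.argv[2:4]]; print(lid(im,P,c,float(sys.argv[4])))
E
python3 look.py w1 .53 .229 .049
```

```text
clock: 2.8
tool_pos: [0.53, 0.2274, 0.2172]
eef_rot: [0.991, 0.132, 0.0, 0.0]
contact_force: [1.3, -0.8, 0.7]
opening: 0.999
finger_force: 0.0
[ 0.12  0.87 -1.18  1.69  0.86  1.2   1.01] 5.2 131.43890853410755 [0.5302 0.2269 0.2171] cam [0.475 0.179 0.385]
(array([0.53004352, 0.22986825]), array([0.04130938, 0.04135197]), 981, np.float64(-35.870705998391074), [np.float64(-165.0), np.float64(-150.0), np.float64(-45.0), np.float64(-30.0), np.float64(75.0), np.float64(90.0)], np.float64(0.9914341722444044))
```

View pics/w1.png

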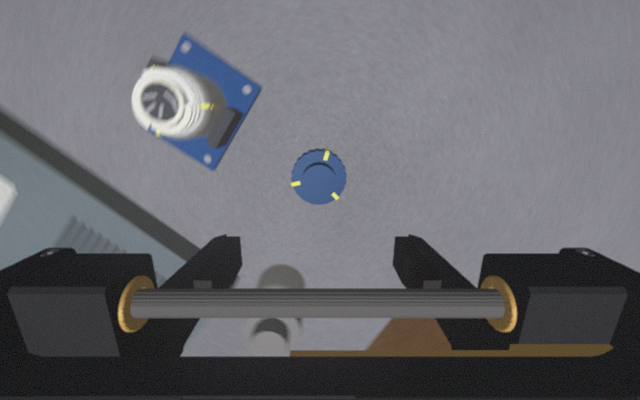

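The wrist view shows the left lid at (318,177), between the finger lines, with nothing in the way of the fingers. Going down to grasp.

```bash
python3 -m pendant '[{"claw":1,"dx":0,"dy":2.5,"dz":-40,"twist":0},{"claw":1,"dx":0,"dy":2.5,"dz":-80,"twist":0},{"claw":1,"dx":0,"dy":2.5,"dz":-120,"twist":0},{"claw":1,"dx":0,"dy":2.5,"dz":-160,"twist":0},{"claw":1,"dx":0,"dy":2.5,"dz":-180,"twist":0},{"claw":1,"dx":0,"dy":2.5,"dz":-188,"twist":0},{"claw":1,"dx":0,"dy":2.5,"dz":-188,"twist":0},{"claw":0.6,"dx":0,"dy":2.5,"dz":-188,"twist":0}]' 40; python3 -m pendant '[{"claw":0.3,"dx":0,"dy":0,"dz":0,"twist":0},{"claw":0.3,"dx":0,"dy":0,"dz":0,"twist":0},{"claw":0.3,"dx":0,"dy":0,"dz":0,"twist":0},{"claw":0.3,"dx":0,"dy":0,"dz":0,"twist":0},{"claw":0.3,"dx":0,"dy":0,"dz":0,"twist":0}]' 40
```

```text
clock: 6.05
tool_pos: [0.5306, 0.2305, 0.0304]
eef_rot: [-0.351, 0.936, 0.0, 0.001]
contact_force: [-0.1, -0.2, 0.3]
opening: 0.933
finger_force: 0.0
clock: 6.55
tool_pos: [0.5301, 0.2298, 0.0294]
eef_rot: [-0.351, 0.936, 0.0, 0.0]
contact_force: [-0.6, 1.0, -0.0]
opening: 0.478
finger_force: 0.0
```

Run:
```python
from h import *
z=np.load("w1.npz"); P=z["P"]; im=z["im"]
c=np.array([.563,.0545]); q=np.hypot(P[...,0]-c[0],P[...,1]-c[1])
g=P[(q<.05)&(P[...,2]>.096)]; print("neck",(np.percentile(g,1,0)+np.percentile(g,99,0))/2,np.ptp(g,0),g[:,2].max())
y=P[(q<.05)&yellow(im)&(P[...,2]>.06)]; a=np.arctan2(y[:,1]-c[1],y[:,0]-c[0]); print(np.degrees(np.sort(a)).round())
t=np.load("top0.npz"); Pt=cloud(t["d"],t["K"],t["T"])
for nm,PP,I in (("w",P,im),("top",Pt,t["im"])):
    m=blue(I)&(abs(PP[...,2]-.01)<.008)&(np.hypot(PP[...,0]-.563,PP[...,1]-.054)<.1); pts=(PP[m][:,:2]*1e4).astype(np.float32)
    print(nm,"base rect",cv2.minAreaRect(pts))
    # rim fit: top rim points
    g=PP[(np.hypot(PP[...,0]-.563,PP[...,1]-.0545)<.045)&(PP[...,2]>.085)]
    print(circ(g[np.abs(np.hypot(*(g[:,:2]-c).T)-.025)<.01]))
s=r.get_state(); print(s)
```

```text
neck [0.5623445  0.05681011 0.09976886] [0.05906528 0.0573219  0.00855123] 0.10456082570045955
[124. 125. 125. 126. 126. 126. 126. 126. 126. 128.]
w base rect ((5645.94189453125, 540.4757690429688), (1259.723388671875, 1119.0826416015625), 7.688665866851807)
(array([0.56095506, 0.05560222]), np.float64(0.023776275256517748))
top base rect ((5613.54443359375, 525.2265625), (1298.5018310546875, 1089.385986328125), 6.223626613616943)
(array([0.5608908, 0.0536141]), np.float64(0.023879803033577642))
{'clock': 6.55, 'q': array([ 0.02998326,  1.10684866, -0.98636086,  1.81320075,  1.17031431,
        0.94401561,  0.77835641]), 'qd': array([-0.00165935,  0.00457638,  0.00011429,  0.00094961,  0.00152925,
       -0.00066477, -0.00036716]), 'joint_torque': array([ 7.29019564e-03, -5.38519657e+01, -1.33743650e+01, -6.23520836e+00,
       -2.59819912e-02,  6.44158479e-02, -4.07237740e-04]), 'tool_pos': array([0.53005416, 0.22978471, 0.02939866]), 'eef_rot': array([-3.51163128e-01,  9.36314286e-01,  4.61557640e-05,  1.18383067e-04]), 'contact_force': array([-0.5862171 ,  0.97015546, -0.0084345 ]), 'moment': array([ 0.12975282, -0.13657142,  0.01802669]), 'finger_force': 0.0, 'opening': 0.47819878717044356}
```

```bash
python3 -m pendant '[{"claw":0.3,"dx":0,"dy":0,"dz":0,"twist":0},{"claw":0.3,"dx":0,"dy":0,"dz":0,"twist":0},{"claw":0.3,"dx":0,"dy":0,"dz":0,"twist":0}]' 40
```

```text
clock: 6.85
tool_pos: [0.5299, 0.2298, 0.0292]
eef_rot: [-0.351, 0.936, 0.0, -0.0]
contact_force: [0.4, 0.7, 0.0]
opening: 0.303
finger_force: 0.0
```

Run:
```python
from h import *
im,d=eyes.snapshot("scene"); a=im[180:380,300:560]
w,_=eyes.snapshot("wrist"); 
cv2.imwrite("pics/s2.png",np.hstack([cv2.resize(a,(520,400)),cv2.resize(w[100:400,200:440],(280,400))]))
```

```text
(no output)
```

View pics/s2.png

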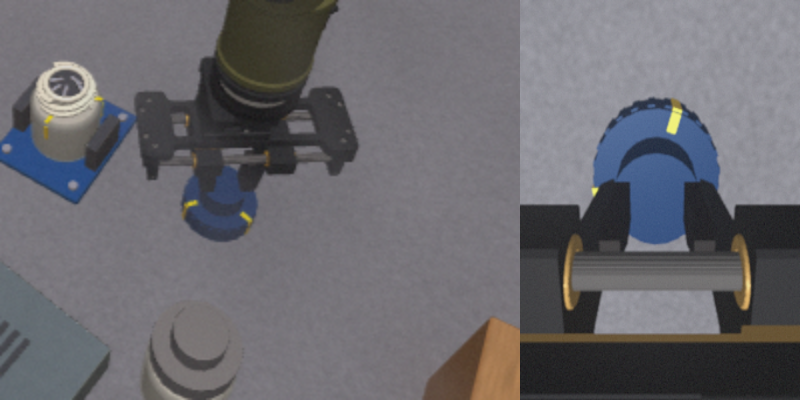

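```bash
python3 look.py w2 .53 .229 .049
python3 - <<'E'
from h import *
z=np.load("w2.npz"); P=z["P"]
for n in ["scene","top"]:
    im,d=eyes.snapshot(n); K,T=cam(n); P=cloud(d,K,T); m=blue(im)&(P[...,1]>.13)&(P[...,2]>.005)&(P[...,2]<.06)
    print(n,m.sum(),np.median(P[m],0),P[m].min(0),P[m].max(0))
    g=P[m&(P[...,2]>.043)]; print(len(g),g.min(0),g.max(0),circ(g))
    dk=(im.max(2)<60)&(P[...,2]<.10)&(P[...,2]>.02)&(np.hypot(P[...,0]-.53,P[...,1]-.23)<.08)
    f=P[dk]; print("dark",len(f),f.min(0) if len(f) else 0,f.max(0) if len(f) else 0, np.median(f,0))
E
```

```text
[ 0.03  1.11 -0.99  1.81  1.17  0.94  0.78] 6.95 131.12693064083354 [0.53   0.2298 0.0292] cam [0.475 0.182 0.197]
(array([0.52944579, 0.22890022]), array([0.04138002, 0.04103204]), 3490, np.float64(-37.42376734911161), [np.float64(-165.0), np.float64(-150.0), np.float64(-45.0), np.float64(-30.0)], np.float64(0.9911831431499581))
scene 468 [0.53967367 0.23337124 0.02524955] [0.50583824 0.19291338 0.01997369] [0.56649409 0.26287019 0.05151442]
202 [0.51133525 0.21742738 0.04520538] [0.55327038 0.24952857 0.05151442] (array([0.53195263, 0.23083229]), np.float64(0.013169272881399437))
dark 188 [0.5111583  0.21283725 0.05064155] [0.5583634  0.25597695 0.09954361] [0.52484257 0.2448729  0.07280877]
top 354 [0.51606756 0.21359208 0.02614405] [0.49448381 0.19240667 0.00553664] [0.54727754 0.24746527 0.05871104]
105 [0.50866733 0.20794546 0.04312442] [0.5349455  0.23609536 0.05871104] (array([0.52147769, 0.22174873]), np.float64(0.010677976233844201))
dark 15 [0.51110629 0.20925213 0.02486867] [0.53830647 0.24408282 0.09774396] [0.51405406 0.23447546 0.05366698]
```

Run:
```python
from h import *
s=r.get_state(); z=np.load("w2.npz"); P=z["P"]; Rm=R.from_quat(s["eef_rot"]).as_matrix()
Q=(P-s["tool_pos"])@Rm   # tool frame
im=z["im"]; m=(Q[...,2]<-.005)&(Q[...,2]>-.05)&(np.abs(Q[...,0])<.03)
for lo in np.arange(-.06,.012,.006):
    k=(Q[...,2]>lo)&(Q[...,2]<=lo+.006)&(np.abs(Q[...,0])<.04)&(np.abs(Q[...,1])<.06)&(im.max(2)<60)
    q=Q[k]; print(round(lo,3),len(q),np.percentile(q[:,:2],[5,95],axis=0).round(3).tolist() if len(q) else 0, (q[q[:,1]>0,1].min() if (q[:,1]>0).any() else 0),(q[q[:,1]<0,1].max() if (q[:,1]<0).any() else 0))
k=blue(im)&(np.abs(Q[...,0])<.06); q=Q[k]; print(np.histogram(q[:,2],12))
```

```text
-0.06 469 [[0.008, -0.027], [0.011, 0.027]] 0.01395421751080758 -0.014068290475111154
-0.054 432 [[0.002, -0.026], [0.011, 0.026]] 0.014587358287915145 -0.01421026722504567
-0.048 547 [[-0.006, -0.025], [0.011, 0.025]] 0.013621433916132457 -0.013175343664611828
-0.042 401 [[-0.004, -0.025], [0.011, 0.025]] 0.013282353918863088 -0.012882587883223566
-0.036 321 [[-0.002, -0.024], [0.011, 0.025]] 0.013275180727811822 -0.012892640492492445
-0.03 212 [[-0.001, -0.024], [0.011, 0.023]] 0.01331137901536069 -0.013045345810697872
-0.024 32 [[0.007, -0.02], [0.01, 0.021]] 0.013452024604007127 -0.01418931988954515
-0.018 0 0 0 0
-0.012 1 [[0.014, 0.016], [0.014, 0.016]] 0.016334719267685233 0
-0.006 0 0 0 0
-0.0 0 0 0 0
0.006 0 0 0 0
(array([   7,    1,    0,    0,    0,    0,   21, 3319,  281, 3014,  635,
       2335]), array([-0.10594272, -0.09464372, -0.08334472, -0.07204571, -0.06074671,
       -0.0494477 , -0.0381487 , -0.0268497 , -0.01555069, -0.00425169,
        0.00704732,  0.01834632,  0.02964532]))
```

Run:
```python
from h import *
z=np.load("w1.npz"); P=z["P"]; im=z["im"]; K,T=z["K"],z["T"]
i=np.array(eyes.camera_info("wrist")["T_tool_cam"]); Ttool=T@np.linalg.inv(i)
Q=(P-Ttool[:3,3])@Ttool[:3,:3]; print(i.round(3))
k=(np.abs(Q[...,1])<.1)&(Q[...,2]>-.09)&(Q[...,2]<.03)&(np.abs(Q[...,0])<.05); q=Q[k]
for lo in np.arange(-.09,.03,.008):
    a=q[(q[:,2]>lo)&(q[:,2]<lo+.008)]; print(round(lo,3),len(a), a[:,:2].min(0).round(3) if len(a) else 0,a[:,:2].max(0).round(3) if len(a) else 0)
```

```text
[[-0.    -0.959 -0.285  0.073]
 [ 1.    -0.    -0.     0.   ]
 [ 0.    -0.285  0.959 -0.168]
 [ 0.     0.     0.     1.   ]]
-0.09 1358 [-0.013 -0.086] [0.035 0.086]
-0.082 567 [-0.012 -0.061] [0.011 0.061]
-0.074 1063 [-0.011 -0.062] [0.011 0.061]
-0.066 997 [-0.    -0.061] [0.011 0.061]
-0.058 856 [-0.005 -0.06 ] [0.011 0.06 ]
-0.05 999 [-0.009 -0.059] [0.011 0.059]
-0.042 782 [-0.009 -0.058] [0.011 0.059]
-0.034 618 [-0.009 -0.058] [0.011 0.058]
-0.026 286 [-0.009 -0.056] [0.011 0.058]
-0.018 0 0 0
-0.01 0 0 0
-0.002 0 0 0
0.006 0 0 0
0.014 0 0 0
0.022 0 0 0
```

The wrist depth shows the fingers really end about 20 mm short of the reported TCP, so they closed above the knob. The lid has not moved. I open, go 21 mm lower while watching the force, and grasp again.

```bash
python3 -m pendant '[{"claw":0.8,"dx":0,"dy":0,"dz":3,"twist":0},{"claw":0.8,"dx":0,"dy":0,"dz":3,"twist":0},{"claw":0.8,"dx":0,"dy":0,"dz":3,"twist":0},{"claw":0.8,"dx":0,"dy":0,"dz":3,"twist":0},{"claw":0.8,"dx":0,"dy":0,"dz":3,"twist":0},{"claw":0.8,"dx":0,"dy":0,"dz":3,"twist":0}]' 40; python3 -m pendant '[{"claw":0.8,"dx":0,"dy":0,"dz":-8,"twist":0},{"claw":0.8,"dx":0,"dy":0,"dz":-15,"twist":0},{"claw":0.8,"dx":0,"dy":0,"dz":-20,"twist":0},{"claw":0.8,"dx":0,"dy":0,"dz":-23,"twist":0},{"claw":0.8,"dx":0,"dy":0,"dz":-23,"twist":0}]' 40;  python3 -m pendant '[{"claw":0.3,"dx":0,"dy":0,"dz":0,"twist":0},{"claw":0.3,"dx":0,"dy":0,"dz":0,"twist":0},{"claw":0.3,"dx":0,"dy":0,"dz":0,"twist":0},{"claw":0.3,"dx":0,"dy":0,"dz":0,"twist":0},{"claw":0.3,"dx":0,"dy":0,"dz":0,"twist":0},{"claw":0.3,"dx":0,"dy":0,"dz":0,"twist":0}]' 40
```

```text
clock: 7.7
tool_pos: [0.5299, 0.2298, 0.0322]
eef_rot: [-0.351, 0.936, 0.0, -0.0]
contact_force: [-0.2, -0.2, -0.4]
opening: 0.798
finger_force: 0.0
clock: 8.2
tool_pos: [0.5296, 0.2296, 0.0085]
eef_rot: [-0.351, 0.936, -0.0, -0.001]
contact_force: [0.0, 0.4, -0.1]
opening: 0.798
finger_force: 0.0
clock: 8.8
tool_pos: [0.5301, 0.2299, 0.0094]
eef_rot: [-0.351, 0.936, 0.0, 0.0]
contact_force: [0.2, -0.5, 0.6]
opening: 0.486
finger_force: 40.0
```

```bash
python3 -m pendant '[{"claw":0.3,"dx":0,"dy":0,"dz":40,"twist":0},{"claw":0.3,"dx":0,"dy":0,"dz":80,"twist":0},{"claw":0.3,"dx":0,"dy":0,"dz":120,"twist":0},{"claw":0.3,"dx":5,"dy":-35,"dz":140,"twist":0},{"claw":0.3,"dx":12,"dy":-75,"dz":140,"twist":0},{"claw":0.3,"dx":22,"dy":-120,"dz":140,"twist":0},{"claw":0.3,"dx":32,"dy":-160,"dz":140,"twist":0},{"claw":0.3,"dx":32,"dy":-175,"dz":140,"twist":0}]' 40;  python3 -m pendant '[{"claw":0.3,"dx":0,"dy":0,"dz":0,"twist":0},{"claw":0.3,"dx":0,"dy":0,"dz":0,"twist":0}]'; python3 look.py w3 .562 .0545 .19
python3 - <<'E'
from h import *
for n in ["top","scene"]:
    im,d=eyes.snapshot(n); K,T=cam(n); P=cloud(d,K,T)
    m=blue(im)&(np.hypot(P[...,0]-.562,P[...,1]-.0545)<.055)&(P[...,2]>.125)
    g=P[m]; print(n,len(g),g.min(0),g.max(0)); k=g[abs(g[:,2]-.166)<.006]; print(len(k),k.min(0) if len(k) else 0,k.max(0)if len(k) else 0)
E
```

```text
clock: 9.6
tool_pos: [0.5629, 0.0489, 0.1482]
eef_rot: [-0.348, 0.938, -0.002, -0.001]
contact_force: [0.3, -0.3, -1.1]
opening: 0.489
finger_force: 40.0
clock: 9.8
tool_pos: [0.5615, 0.0564, 0.1494]
eef_rot: [-0.352, 0.936, 0.001, 0.0]
contact_force: [0.5, 0.1, -0.2]
opening: 0.488
finger_force: 40.0
[ 0.41  0.94 -1.13  1.79  0.98  1.08  1.2 ] 9.8 131.2116413462082 [0.5615 0.0564 0.1494] cam [0.507 0.008 0.317]
(array([0.55615229, 0.05058052]), array([0.04906319, 0.05245859]), 5544, np.float64(-44.21198467475311), [np.float64(-180.0), np.float64(-165.0), np.float64(75.0)], np.float64(0.9840812737265353))
top 323 [0.51104931 0.00739907 0.148326  ] [0.57833799 0.08981639 0.33472064]
209 [0.52501557 0.02010102 0.16002093] [0.57833799 0.08981639 0.17161321]
scene 628 [0.54124779 0.03096874 0.13984866] [0.60071511 0.09004407 0.19143743]
241 [0.54616372 0.03096874 0.16005601] [0.60071511 0.09004407 0.16871497]
```

```bash
python3 -m pendant '[{"claw":0.3,"dx":0.5,"dy":-1,"dz":-15,"twist":0},{"claw":0.3,"dx":0.5,"dy":-1,"dz":-24,"twist":0},{"claw":0.3,"dx":0.5,"dy":-1,"dz":-30,"twist":0},{"claw":0.3,"dx":0.5,"dy":-1,"dz":-34,"twist":0},{"claw":0.3,"dx":0.5,"dy":-1,"dz":-34,"twist":0}]'; python3 -m pendant '[{"claw":0.3,"dx":0,"dy":0,"dz":-3,"twist":0},{"claw":0.3,"dx":0,"dy":0,"dz":-5,"twist":0},{"claw":0.3,"dx":0,"dy":0,"dz":-7,"twist":0},{"claw":0.3,"dx":0,"dy":0,"dz":-7,"twist":0}]'; python3 -m pendant '[{"claw":0.3,"dx":0,"dy":0,"dz":-1,"twist":0},{"claw":0.3,"dx":0,"dy":0,"dz":-2,"twist":0},{"claw":0.3,"dx":0,"dy":0,"dz":-3,"twist":0},{"claw":0.3,"dx":0,"dy":0,"dz":-3,"twist":0}]'
```

```text
clock: 10.45
tool_pos: [0.562, 0.0538, 0.1144]
eef_rot: [-0.351, 0.936, 0.0, -0.001]
contact_force: [-0.7, -0.9, -1.0]
opening: 0.488
finger_force: 40.0
clock: 10.85
tool_pos: [0.5624, 0.0537, 0.108]
eef_rot: [-0.351, 0.936, 0.0, -0.0]
contact_force: [0.0, 0.2, -1.0]
opening: 0.488
finger_force: 40.0
clock: 11.25
tool_pos: [0.5624, 0.0538, 0.1051]
eef_rot: [-0.351, 0.936, 0.0, -0.0]
contact_force: [0.2, 0.4, 0.1]
opening: 0.492
finger_force: 40.0
```

```bash
python3 -m pendant '[{"claw":0.3,"dx":0,"dy":0,"dz":-1,"twist":0},{"claw":0.3,"dx":0,"dy":0,"dz":-2,"twist":0},{"claw":0.3,"dx":0,"dy":0,"dz":-2,"twist":0}]';python3 -c "
from h import *
print(r.get_state()['moment'])"; python3 -m pendant '[{"claw":0.3,"dx":0,"dy":0,"dz":-0.5,"twist":-0.14},{"claw":0.3,"dx":0,"dy":0,"dz":-1.1,"twist":-0.28},{"claw":0.3,"dx":0,"dy":0,"dz":-1.7,"twist":-0.42},{"claw":0.3,"dx":0,"dy":0,"dz":-2.3,"twist":-0.56},{"claw":0.3,"dx":0,"dy":0,"dz":-2.9,"twist":-0.7}]';python3 -c "
from h import *
s=r.get_state();print(s['q'],s['moment'])"
```

```text
clock: 11.55
tool_pos: [0.5627, 0.054, 0.1046]
eef_rot: [-0.351, 0.936, -0.0, 0.0]
contact_force: [-2.5, -1.0, 9.0]
opening: 0.491
finger_force: 40.0
[-0.27684427  0.31521313 -0.02350138]
clock: 12.05
tool_pos: [0.5635, 0.0541, 0.1017]
eef_rot: [-0.006, 1.0, -0.0, 0.001]
contact_force: [-0.5, -1.7, 7.2]
opening: 0.488
finger_force: 40.0
[ 0.33498141  0.94686236 -0.94625541  1.82668822  0.97943907  0.91730556
  0.50378704] [-0.48140447 -0.01471137  0.12490691]
```

```bash
python3 -m pendant '[{"claw":0.3,"dx":0,"dy":0,"dz":-0.6,"twist":-0.14},{"claw":0.3,"dx":0,"dy":0,"dz":-1.2,"twist":-0.28},{"claw":0.3,"dx":0,"dy":0,"dz":-1.8,"twist":-0.42},{"claw":0.3,"dx":0,"dy":0,"dz":-2.4,"twist":-0.56},{"claw":0.3,"dx":0,"dy":0,"dz":-2.8,"twist":-0.65}]';python3 -c "
from h import *
s=r.get_state();print(s['q'],s['moment'])"; python3 -m pendant '[{"claw":0.3,"dx":0,"dy":0,"dz":-0.6,"twist":-0.14},{"claw":0.3,"dx":0,"dy":0,"dz":-1.2,"twist":-0.28},{"claw":0.3,"dx":0,"dy":0,"dz":-1.5,"twist":-0.35}]';python3 -c "
from h import *
s=r.get_state();print(s['q'],s['moment'],yaw(s)*57.3)"
```

```text
clock: 12.55
tool_pos: [0.5633, 0.0537, 0.0989]
eef_rot: [0.313, 0.95, -0.0, 0.001]
contact_force: [-0.6, -2.0, 8.6]
opening: 0.487
finger_force: 40.0
[ 0.26953123  0.89804867 -0.8022019   1.83182276  0.8868405   0.8143097
 -0.06696869] [-0.60423669  0.18854871  0.17423304]
clock: 12.85
tool_pos: [0.5636, 0.0538, 0.0979]
eef_rot: [0.473, 0.881, 0.0, 0.002]
contact_force: [-0.7, -1.3, 13.8]
opening: 0.487
finger_force: 40.0
[ 0.22779539  0.87350177 -0.71796137  1.83444248  0.82565432  0.75907786
 -0.36332143] [-0.61070803  0.27951389  0.20907816] 33.509795868407856
```

```bash
python3 -m pendant '[{"claw":0.3,"dx":0,"dy":0,"dz":-0.3,"twist":-0.14},{"claw":0.3,"dx":0,"dy":0,"dz":-0.6,"twist":-0.28},{"claw":0.3,"dx":0,"dy":0,"dz":-0.9,"twist":-0.42}]';python3 -c "
from h import *
s=r.get_state();print(s['q'],s['moment'],yaw(s)*57.3)"
```

```text
clock: 13.15
tool_pos: [0.5626, 0.054, 0.0977]
eef_rot: [0.646, 0.763, 0.0, 0.001]
contact_force: [-5.6, -6.3, 22.4]
opening: 0.491
finger_force: 40.0
[ 0.17287039  0.84532291 -0.61331186  1.83898555  0.73777664  0.69847235
 -0.70539536] [-1.31411525  1.07711975  1.22021252] 9.51340528021762
```

The vertical motion stalled with the lid centre about 11 mm above the mouth, and the twist moment jumped to 1.2 N·m at about 165°. So this lid is the other make. I turn it back and take it off.

```bash
python3 -m pendant '[{"claw":0.3,"dx":0,"dy":0,"dz":0.9,"twist":0.14},{"claw":0.3,"dx":0,"dy":0,"dz":1.6,"twist":0.28},{"claw":0.3,"dx":0,"dy":0,"dz":2.2,"twist":0.42},{"claw":0.3,"dx":0,"dy":0,"dz":2.8,"twist":0.56},{"claw":0.3,"dx":0,"dy":0,"dz":3.4,"twist":0.7},{"claw":0.3,"dx":0,"dy":0,"dz":4.0,"twist":0.84},{"claw":0.3,"dx":0,"dy":0,"dz":4.6,"twist":0.98},{"claw":0.3,"dx":0,"dy":0,"dz":5.2,"twist":1.12}]';python3 -c "
from h import *
s=r.get_state();print(s['moment'],yaw(s)*57.3)"; python3 -m pendant '[{"claw":0.3,"dx":0,"dy":0,"dz":0.6,"twist":0.14},{"claw":0.3,"dx":0,"dy":0,"dz":1.2,"twist":0.28},{"claw":0.3,"dx":0,"dy":0,"dz":1.8,"twist":0.42},{"claw":0.3,"dx":0,"dy":0,"dz":2.4,"twist":0.56},{"claw":0.3,"dx":0,"dy":0,"dz":3,"twist":0.7},{"claw":0.3,"dx":0,"dy":0,"dz":3,"twist":0.7}]';python3 -c "
from h import *
s=r.get_state();print(s['moment'],yaw(s)*57.3)"
```

```text
clock: 13.95
tool_pos: [0.562, 0.054, 0.1005]
eef_rot: [0.138, 0.99, -0.0, -0.0]
contact_force: [-1.8, -0.6, 1.2]
opening: 0.489
finger_force: 40.0
[-0.04492592  0.14029618 -0.11095849] 74.18050254840517
clock: 14.55
tool_pos: [0.5625, 0.0538, 0.1035]
eef_rot: [-0.208, 0.978, 0.0, 0.0]
contact_force: [-1.1, -0.1, 2.3]
opening: 0.491
finger_force: 40.0
[-0.19794703 -0.07677925  0.00192199] 113.96094501126133
```

```bash
python3 -m pendant '[{"claw":0.3,"dx":0,"dy":0,"dz":4,"twist":0},{"claw":0.3,"dx":0,"dy":0,"dz":8,"twist":0},{"claw":0.3,"dx":0,"dy":0,"dz":14,"twist":0}]'; python3 -m pendant '[{"claw":0.3,"dx":0,"dy":0,"dz":20,"twist":0},{"claw":0.3,"dx":-5,"dy":30,"dz":30,"twist":0},{"claw":0.3,"dx":-15,"dy":75,"dz":30,"twist":0},{"claw":0.3,"dx":-22,"dy":120,"dz":30,"twist":0},{"claw":0.3,"dx":-32,"dy":160,"dz":20,"twist":0},{"claw":0.3,"dx":-32,"dy":176,"dz":-20,"twist":0},{"claw":0.3,"dx":-32,"dy":176,"dz":-60,"twist":0},{"claw":0.3,"dx":-32,"dy":176,"dz":-90,"twist":0}]'
```

```text
clock: 14.85
tool_pos: [0.5624, 0.0538, 0.1176]
eef_rot: [-0.207, 0.978, -0.0, -0.0]
contact_force: [-0.4, -0.0, -0.9]
opening: 0.484
finger_force: 40.0
clock: 15.65
tool_pos: [0.5299, 0.2303, 0.0258]
eef_rot: [-0.208, 0.978, -0.0, -0.0]
contact_force: [0.8, -1.4, -0.9]
opening: 0.491
finger_force: 40.0
```

```bash
python3 -m pendant '[{"claw":0.3,"dx":0,"dy":0,"dz":-8,"twist":0},{"claw":0.3,"dx":0,"dy":0,"dz":-14,"twist":0},{"claw":0.3,"dx":0,"dy":0,"dz":-17,"twist":0},{"claw":0.3,"dx":0,"dy":0,"dz":-18,"twist":0},{"claw":0.3,"dx":0,"dy":0,"dz":-18,"twist":0}]'
```

```text
clock: 16.15
tool_pos: [0.5311, 0.2301, 0.0104]
eef_rot: [-0.207, 0.978, 0.0, 0.001]
contact_force: [0.7, -1.0, -1.4]
opening: 0.488
finger_force: 40.0
```

```bash
python3 -m pendant '[{"claw":0.3,"dx":0,"dy":0,"dz":-1,"twist":0},{"claw":0.3,"dx":0,"dy":0,"dz":-1.5,"twist":0},{"claw":0.3,"dx":0,"dy":0,"dz":-1.5,"twist":0}]';python3 -m pendant '[{"claw":1,"dx":0,"dy":0,"dz":0,"twist":0},{"claw":1,"dx":0,"dy":0,"dz":0,"twist":0},{"claw":1,"dx":0,"dy":0,"dz":0,"twist":0},{"claw":1,"dx":0,"dy":0,"dz":0,"twist":0},{"claw":1,"dx":0,"dy":0,"dz":0,"twist":0}]';python3 -m pendant '[{"claw":1,"dx":0,"dy":0,"dz":20,"twist":0},{"claw":1,"dx":0,"dy":0,"dz":60,"twist":0},{"claw":1,"dx":0,"dy":0,"dz":110,"twist":0},{"claw":1,"dx":0,"dy":0,"dz":160,"twist":0},{"claw":1,"dx":0,"dy":0,"dz":200,"twist":0},{"claw":1,"dx":0,"dy":0,"dz":200,"twist":0}]'; python3 look.py w4 .53 .23 .049
```

```text
clock: 16.45
tool_pos: [0.5312, 0.2301, 0.0094]
eef_rot: [-0.207, 0.978, 0.0, 0.001]
contact_force: [-0.5, -1.8, 6.7]
opening: 0.489
finger_force: 40.0
clock: 16.95
tool_pos: [0.5304, 0.2298, 0.0077]
eef_rot: [-0.207, 0.978, 0.0, -0.0]
contact_force: [-0.3, -0.7, 0.3]
opening: 0.921
finger_force: 0.0
clock: 17.55
tool_pos: [0.5323, 0.2329, 0.2136]
eef_rot: [-0.207, 0.978, 0.002, 0.005]
contact_force: [0.4, 0.5, 0.1]
opening: 1.002
finger_force: 0.0
[ 0.09  0.85 -1.12  1.69  0.84  1.14  0.72] 17.55 113.94225293772925 [0.5323 0.2329 0.2136] cam [0.464 0.202 0.38 ]
(array([0.53089441, 0.23058648]), array([0.0414278 , 0.04087425]), 1017, np.float64(-53.07768420703926), [np.float64(-180.0), np.float64(-165.0), np.float64(-60.0), np.float64(-45.0), np.float64(60.0), np.float64(75.0)], np.float64(0.9919309852670267))
```

View pics/w4.png

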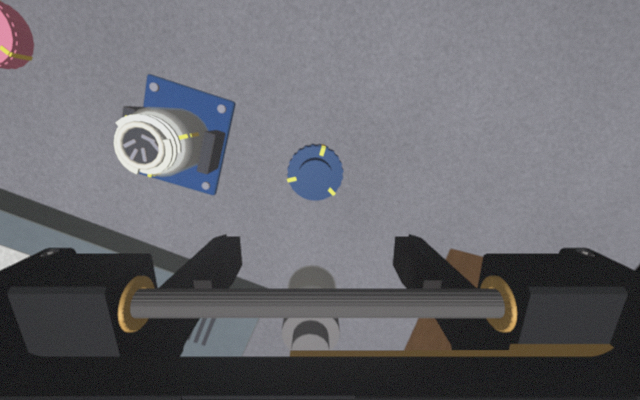

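The other-make lid now stands upright at (315,172), with its grip up. Now to the right lid.

```bash
python3 -m pendant '[{"claw":0.8,"dx":4,"dy":-540,"dz":10,"twist":0.7},{"claw":0.8,"dx":4,"dy":-540,"dz":10,"twist":0.7},{"claw":0.8,"dx":4,"dy":-540,"dz":10,"twist":0.7},{"claw":0.8,"dx":4,"dy":-540,"dz":10,"twist":0.7},{"claw":0.8,"dx":4,"dy":-540,"dz":10,"twist":0.7},{"claw":0.8,"dx":4,"dy":-540,"dz":10,"twist":0.7},{"claw":0.8,"dx":4,"dy":-540,"dz":10,"twist":0.7},{"claw":0.8,"dx":4,"dy":-540,"dz":10,"twist":0.7}]'
```

```text
clock: 18.4
tool_pos: [0.5321, -0.1726, 0.2133]
eef_rot: [-0.53, 0.848, 0.001, -0.001]
contact_force: [1.9, 0.9, 0.0]
opening: 0.803
finger_force: 0.0
```

```bash
python3 -m pendant '[{"claw":0.8,"dx":4,"dy":-50,"dz":0,"twist":0},{"claw":0.8,"dx":4,"dy":-95,"dz":0,"twist":0},{"claw":0.8,"dx":4,"dy":-130,"dz":0,"twist":0},{"claw":0.8,"dx":4,"dy":-130,"dz":0,"twist":0},{"claw":0.8,"dx":4,"dy":-130,"dz":0,"twist":0}]'; python3 look.py w5 .536 -.3085 .049
```

```text
clock: 18.9
tool_pos: [0.5364, -0.3003, 0.2133]
eef_rot: [-0.53, 0.848, 0.001, -0.001]
contact_force: [0.2, 0.6, -0.5]
opening: 0.795
finger_force: 0.0
[ 1.04  1.   -1.34  1.57  0.99  1.38  2.28] 18.9 153.97318480497876 [ 0.5364 -0.3003  0.2133] cam [ 0.505 -0.366  0.381]
(array([ 0.53512479, -0.30861727]), array([0.04065745, 0.04127533]), 1022, np.float64(3.0972498320493647), [np.float64(-120.0), np.float64(0.0), np.float64(15.0), np.float64(120.0)], np.float64(0.9901348526872752))
```

View pics/w5.png

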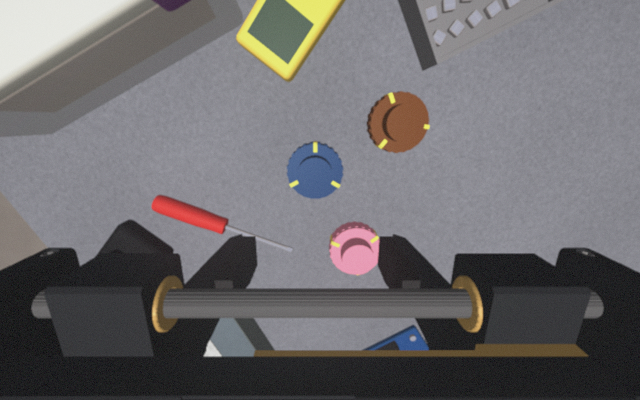

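Wrist view: the dark blue lid is at (315,170), with pink (355,248) and brown (398,122) clear of the fingers. Descending.

```bash
python3 -m pendant '[{"claw":0.75,"dx":-1,"dy":-8,"dz":-45,"twist":0},{"claw":0.75,"dx":-1,"dy":-8,"dz":-90,"twist":0},{"claw":0.75,"dx":-1,"dy":-8,"dz":-130,"twist":0},{"claw":0.75,"dx":-1,"dy":-8,"dz":-150,"twist":0},{"claw":0.75,"dx":-1,"dy":-8,"dz":-160,"twist":0},{"claw":0.75,"dx":-1,"dy":-8,"dz":-160,"twist":0},{"claw":0.75,"dx":-1,"dy":-8,"dz":-160,"twist":0}]'
```

```text
clock: 19.65
tool_pos: [0.5378, -0.3077, 0.0571]
eef_rot: [-0.53, 0.848, -0.001, 0.001]
contact_force: [0.4, -0.1, 0.1]
opening: 0.751
finger_force: 0.0
```

```bash
python3 -m pendant '[{"claw":0.75,"dx":-2.5,"dy":-1,"dz":-15,"twist":0},{"claw":0.75,"dx":-2.5,"dy":-1,"dz":-30,"twist":0},{"claw":0.75,"dx":-2.5,"dy":-1,"dz":-42,"twist":0},{"claw":0.75,"dx":-2.5,"dy":-1,"dz":-48,"twist":0},{"claw":0.75,"dx":-2.5,"dy":-1,"dz":-48,"twist":0}]'; python3 -m pendant '[{"claw":0.3,"dx":0,"dy":0,"dz":0,"twist":0},{"claw":0.3,"dx":0,"dy":0,"dz":0,"twist":0},{"claw":0.3,"dx":0,"dy":0,"dz":0,"twist":0},{"claw":0.3,"dx":0,"dy":0,"dz":0,"twist":0},{"claw":0.3,"dx":0,"dy":0,"dz":0,"twist":0},{"claw":0.3,"dx":0,"dy":0,"dz":0,"twist":0}]' 40
```

```text
clock: 20.15
tool_pos: [0.5331, -0.3089, 0.0058]
eef_rot: [-0.53, 0.848, 0.001, -0.001]
contact_force: [-0.3, 0.3, -0.2]
opening: 0.751
finger_force: 0.0
clock: 20.75
tool_pos: [0.5343, -0.3091, 0.0078]
eef_rot: [-0.53, 0.848, -0.0, 0.0]
contact_force: [0.3, 0.3, 4.2]
opening: 0.49
finger_force: 40.0
```

```bash
python3 -m pendant '[{"claw":0.3,"dx":0,"dy":0,"dz":40,"twist":0},{"claw":0.3,"dx":0,"dy":0,"dz":85,"twist":0},{"claw":0.3,"dx":0,"dy":0,"dz":130,"twist":0},{"claw":0.3,"dx":5,"dy":45,"dz":145,"twist":0},{"claw":0.3,"dx":10,"dy":90,"dz":145,"twist":-0.1},{"claw":0.3,"dx":14,"dy":135,"dz":145,"twist":-0.2},{"claw":0.3,"dx":18,"dy":180,"dz":145,"twist":-0.3},{"claw":0.3,"dx":20,"dy":225,"dz":145,"twist":-0.4}]'; python3 -m pendant '[{"claw":0.3,"dx":3,"dy":45,"dz":0,"twist":0},{"claw":0.3,"dx":5,"dy":90,"dz":0,"twist":0},{"claw":0.3,"dx":7,"dy":120,"dz":0,"twist":0},{"claw":0.3,"dx":8,"dy":138,"dz":0,"twist":0},{"claw":0.3,"dx":8,"dy":138,"dz":0,"twist":0},{"claw":0.3,"dx":8,"dy":138,"dz":0,"twist":0},{"claw":0.3,"dx":8,"dy":138,"dz":0,"twist":0}]';python3 -c "
from h import *
s=r.get_state();print(s['q'],s['tool_pos'],yaw(s)*57.3)"
```

```text
clock: 21.55
tool_pos: [0.5537, -0.0827, 0.152]
eef_rot: [-0.349, 0.937, 0.0, -0.0]
contact_force: [0.6, -0.1, -0.6]
opening: 0.484
finger_force: 40.0
clock: 22.25
tool_pos: [0.5618, 0.0519, 0.1517]
eef_rot: [-0.35, 0.937, -0.001, -0.001]
contact_force: [-0.2, 0.2, -0.8]
opening: 0.485
finger_force: 40.0
[ 0.4357317   0.97425853 -1.19762976  1.78984109  1.01078611  1.14292146
  1.17363173] [0.56181808 0.05192307 0.15172829] 131.0149638217293
```

```bash
python3 -m pendant '[{"claw":0.3,"dx":0.5,"dy":1.5,"dz":-15,"twist":0},{"claw":0.3,"dx":0.5,"dy":1.5,"dz":-26,"twist":0},{"claw":0.3,"dx":0.5,"dy":1.5,"dz":-33,"twist":0},{"claw":0.3,"dx":0.5,"dy":1.5,"dz":-37,"twist":0},{"claw":0.3,"dx":0.5,"dy":1.5,"dz":-37,"twist":0}]'; python3 -m pendant '[{"claw":0.3,"dx":0,"dy":0.5,"dz":-3,"twist":0},{"claw":0.3,"dx":0,"dy":0.5,"dz":-6,"twist":0},{"claw":0.3,"dx":0,"dy":0.5,"dz":-9,"twist":0},{"claw":0.3,"dx":0,"dy":0.5,"dz":-9,"twist":0}]'; python3 -m pendant '[{"claw":0.3,"dx":0,"dy":0,"dz":-1,"twist":0},{"claw":0.3,"dx":0,"dy":0,"dz":-1,"twist":0}]'
```

```text
clock: 22.75
tool_pos: [0.562, 0.0552, 0.1144]
eef_rot: [-0.351, 0.936, 0.0, -0.001]
contact_force: [-0.7, -0.0, -0.9]
opening: 0.489
finger_force: 40.0
clock: 23.15
tool_pos: [0.5628, 0.0562, 0.1065]
eef_rot: [-0.351, 0.936, 0.0, 0.0]
contact_force: [0.1, 0.2, 2.6]
opening: 0.485
finger_force: 40.0
clock: 23.35
tool_pos: [0.5623, 0.0555, 0.1053]
eef_rot: [-0.351, 0.936, -0.0, -0.0]
contact_force: [-0.4, -1.2, 0.7]
opening: 0.488
finger_force: 40.0
```

```bash
python3 -m pendant '[{"claw":0.3,"dx":0.3,"dy":-0.5,"dz":-1.3,"twist":-0.14},{"claw":0.3,"dx":0.3,"dy":-1.3,"dz":-2.0,"twist":-0.28},{"claw":0.3,"dx":0.3,"dy":-1.3,"dz":-2.6,"twist":-0.42},{"claw":0.3,"dx":0.3,"dy":-1.3,"dz":-3.2,"twist":-0.56},{"claw":0.3,"dx":0.3,"dy":-1.3,"dz":-3.8,"twist":-0.7}]';python3 -c "
from h import *
s=r.get_state();print(s['moment'],yaw(s)*57.3)"; python3 -m pendant '[{"claw":0.3,"dx":0,"dy":0,"dz":-0.6,"twist":-0.14},{"claw":0.3,"dx":0,"dy":0,"dz":-1.2,"twist":-0.28},{"claw":0.3,"dx":0,"dy":0,"dz":-1.8,"twist":-0.42},{"claw":0.3,"dx":0,"dy":0,"dz":-2.4,"twist":-0.56},{"claw":0.3,"dx":0,"dy":0,"dz":-3,"twist":-0.7}]';python3 -c "
from h import *
s=r.get_state();print(s['moment'],yaw(s)*57.3)"
```

```text
clock: 23.85
tool_pos: [0.5625, 0.0543, 0.1015]
eef_rot: [-0.006, 1.0, -0.0, -0.0]
contact_force: [-0.5, 0.1, 2.5]
opening: 0.488
finger_force: 40.0
[-0.08913237 -0.04591415  0.0746836 ] 90.70465784126026
clock: 24.35
tool_pos: [0.5625, 0.0542, 0.0984]
eef_rot: [0.337, 0.941, -0.0, -0.0]
contact_force: [0.0, -0.7, 2.5]
opening: 0.491
finger_force: 40.0
[-0.19179469 -0.07000108  0.07505442] 50.58953418821325
```

```bash
python3 -m pendant '[{"claw":0.3,"dx":0,"dy":0,"dz":-0.6,"twist":-0.14},{"claw":0.3,"dx":0,"dy":0,"dz":-1.2,"twist":-0.28},{"claw":0.3,"dx":0,"dy":0,"dz":-1.8,"twist":-0.42},{"claw":0.3,"dx":0,"dy":0,"dz":-2.4,"twist":-0.56},{"claw":0.3,"dx":0,"dy":0,"dz":-3,"twist":-0.7}]';python3 -c "
from h import *
s=r.get_state();print(s['moment'],yaw(s)*57.3,s['q'])"; python3 -m pendant '[{"claw":0.3,"dx":0,"dy":0,"dz":-0.6,"twist":-0.14},{"claw":0.3,"dx":0,"dy":0,"dz":-1.2,"twist":-0.28},{"claw":0.3,"dx":0,"dy":0,"dz":-1.8,"twist":-0.42},{"claw":0.3,"dx":0,"dy":0,"dz":-2.4,"twist":-0.56}]';python3 -c "
from h import *
s=r.get_state();print(s['moment'],yaw(s)*57.3,s['q'])"
```

```text
clock: 24.85
tool_pos: [0.5629, 0.0542, 0.0955]
eef_rot: [0.64, 0.769, -0.0, 0.0]
contact_force: [0.2, -0.5, 1.2]
opening: 0.487
finger_force: 40.0
[-0.18818866 -0.14873829  0.01403784] 10.465048046638042 [ 0.22655065  0.8774123  -0.71650637  1.8348786   0.82696457  0.75736635
 -0.76698318]
clock: 25.25
tool_pos: [0.5626, 0.0541, 0.093]
eef_rot: [0.827, 0.562, -0.0, 0.0]
contact_force: [-0.2, 0.1, 1.6]
opening: 0.487
finger_force: 40.0
[-0.21198342 -0.0547937   0.00713228] -21.626522333179928 [ 0.15116258  0.84447575 -0.57249769  1.84040361  0.70896841  0.67248818
 -1.22178585]
```

The lid is past 160° and still turning freely, so this is the fitting one. Turning on to tight.

```bash
python3 -m pendant '[{"claw":0.3,"dx":0,"dy":0,"dz":-0.6,"twist":-0.14},{"claw":0.3,"dx":0,"dy":0,"dz":-1.2,"twist":-0.28},{"claw":0.3,"dx":0,"dy":0,"dz":-1.8,"twist":-0.42},{"claw":0.3,"dx":0,"dy":0,"dz":-2.4,"twist":-0.56},{"claw":0.3,"dx":0,"dy":0,"dz":-3,"twist":-0.7},{"claw":0.3,"dx":0,"dy":0,"dz":-3.6,"twist":-0.84}]' 50;python3 -c "
from h import *
s=r.get_state();print(s['moment'],yaw(s)*57.3,s['q'])"; python3 -m pendant '[{"claw":0.3,"dx":0,"dy":0,"dz":-0.4,"twist":-0.14},{"claw":0.3,"dx":0,"dy":0,"dz":-0.6,"twist":-0.28},{"claw":0.3,"dx":0,"dy":0,"dz":-0.6,"twist":-0.35}]';python3 -c "
from h import *
s=r.get_state();print(s['moment'],yaw(s)*57.3,s['q'])"
```

```text
clock: 25.85
tool_pos: [0.5624, 0.0546, 0.0893]
eef_rot: [0.984, 0.176, -0.0, -0.0]
contact_force: [-0.9, -0.5, 4.3]
opening: 0.489
finger_force: 50.0
[0.01908203 0.05157969 0.0400158 ] -69.73637978291215 [ 0.0241012   0.81153126 -0.34640127  1.84933382  0.47832704  0.56418643
 -1.84955019]
clock: 26.15
tool_pos: [0.563, 0.0549, 0.0893]
eef_rot: [1.0, 0.003, 0.0, 0.0]
contact_force: [-1.0, -0.7, 5.1]
opening: 0.49
finger_force: 50.0
[0.04198154 0.13808819 0.0073251 ] -89.69604979881227 [-0.0301266   0.80220443 -0.2534015   1.85181622  0.36361095  0.53202081
 -2.09034349]
```

```bash
python3 -m pendant '[{"claw":0.3,"dx":0,"dy":0,"dz":0,"twist":-0.14},{"claw":0.3,"dx":0,"dy":0,"dz":0,"twist":-0.28},{"claw":0.3,"dx":0,"dy":0,"dz":0,"twist":-0.28}]';python3 -c "
from h import *
s=r.get_state();print(s['moment'],yaw(s)*57.3,s['q'])"
```

```text
clock: 26.45
tool_pos: [0.564, 0.0537, 0.0892]
eef_rot: [0.991, -0.135, 0.001, 0.001]
contact_force: [2.4, -2.8, 2.2]
opening: 0.489
finger_force: 50.0
[-0.42746294 -0.59547171  0.27007371] -105.53474521138878 [-0.07239317  0.79782235 -0.17911148  1.85322041  0.26792893  0.51178041
 -2.27459319]
```

```bash
python3 -m pendant '[{"claw":0.3,"dx":0,"dy":0,"dz":0,"twist":-0.1},{"claw":0.3,"dx":0,"dy":0,"dz":0,"twist":-0.18},{"claw":0.3,"dx":0,"dy":0,"dz":0,"twist":-0.18}]';python3 -c "
from h import *
s=r.get_state();print(s['moment'],yaw(s)*57.3,s['q'])"
```

```text
clock: 26.75
tool_pos: [0.5633, 0.0535, 0.0893]
eef_rot: [0.975, -0.222, 0.001, 0.001]
contact_force: [1.9, -4.4, 4.7]
opening: 0.492
finger_force: 50.0
[-0.81989085 -0.29984926  0.93050171] -115.63374128605017 [-0.09877497  0.79566893 -0.13397826  1.85518287  0.20376051  0.50309496
 -2.38985726]
```

The moment climbs to 0.93 N·m at home height, so the lid is tight. I release, retreat and check.

```bash
python3 -m pendant '[{"claw":1,"dx":0,"dy":0,"dz":0,"twist":0},{"claw":1,"dx":0,"dy":0,"dz":0,"twist":0},{"claw":1,"dx":0,"dy":0,"dz":0,"twist":0},{"claw":1,"dx":0,"dy":0,"dz":0,"twist":0},{"claw":1,"dx":0,"dy":0,"dz":0,"twist":0},{"claw":1,"dx":0,"dy":0,"dz":10,"twist":0},{"claw":1,"dx":0,"dy":0,"dz":40,"twist":0},{"claw":1,"dx":0,"dy":0,"dz":80,"twist":0}]'; python3 -m pendant '[{"claw":1,"dx":-20,"dy":0,"dz":40,"twist":0},{"claw":1,"dx":-60,"dy":0,"dz":60,"twist":0},{"claw":1,"dx":-100,"dy":0,"dz":60,"twist":0},{"claw":1,"dx":-100,"dy":0,"dz":60,"twist":0},{"claw":1,"dx":-100,"dy":0,"dz":60,"twist":0}]'; python3 look.py w6 .5625 .054 .1305
python3 - <<'E'
from h import *
im,d=eyes.snapshot("scene"); K,T=cam("scene"); P=cloud(d,K,T); cv2.imwrite("pics/s3.png",cv2.resize(im[100:350,200:500],(720,600)))
print(lid(im,P,(.5625,.054),.1305), lid(im,P,(.531,.2305),.049))
n=np.hypot(P[...,0]-.5625,P[...,1]-.054); g=P[(n<.018)&(abs(P[...,2]-.13)<.02)]; print(np.median(g,0))
z=np.load("w6.npz")["P"]; n=np.hypot(z[...,0]-.5625,z[...,1]-.054); g=z[(n<.018)]; print(np.median(g,0)); A=np.c_[g[:,:2],np.ones(len(g))]; print(np.linalg.lstsq(A,g[:,2],rcond=None)[0])
E
```

```text
clock: 27.55
tool_pos: [0.5613, 0.0544, 0.1689]
eef_rot: [0.975, -0.223, -0.002, 0.001]
contact_force: [0.5, -0.8, 0.3]
opening: 1.001
finger_force: 0.0
clock: 28.05
tool_pos: [0.4625, 0.0546, 0.2298]
eef_rot: [0.975, -0.223, 0.001, -0.0]
contact_force: [0.8, 0.4, 0.4]
opening: 0.998
finger_force: 0.0
[-0.09  0.47 -0.19  2.01  0.14  0.67 -2.39] 28.05 -115.78856653784447 [0.4625 0.0546 0.2298] cam [0.528 0.023 0.397]
(array([0.56212394, 0.05396351]), array([0.04077777, 0.0410233 ]), 1962, np.float64(-13.088545275546887), [np.float64(-135.0), np.float64(-120.0), np.float64(-105.0), np.float64(-15.0), np.float64(105.0)], np.float64(0.9804732405320026))
(array([0.56278366, 0.05320211]), array([0.04197937, 0.04202941]), 322, np.float64(-13.140545601246552), [np.float64(-15.0), np.float64(105.0)], np.float64(0.9904124265852668)) (array([0.5326917 , 0.22837385]), array([0.04222449, 0.04099698]), 363, np.float64(-53.030170717287014), [np.float64(-60.0), np.float64(-45.0), np.float64(60.0), np.float64(75.0)], np.float64(0.9889646773918273))
[0.56250411 0.05410037 0.12954612]
[0.56285288 0.05387389 0.13071172]
[-0.00332687 -0.0003535   0.13259189]
```

View pics/s3.png

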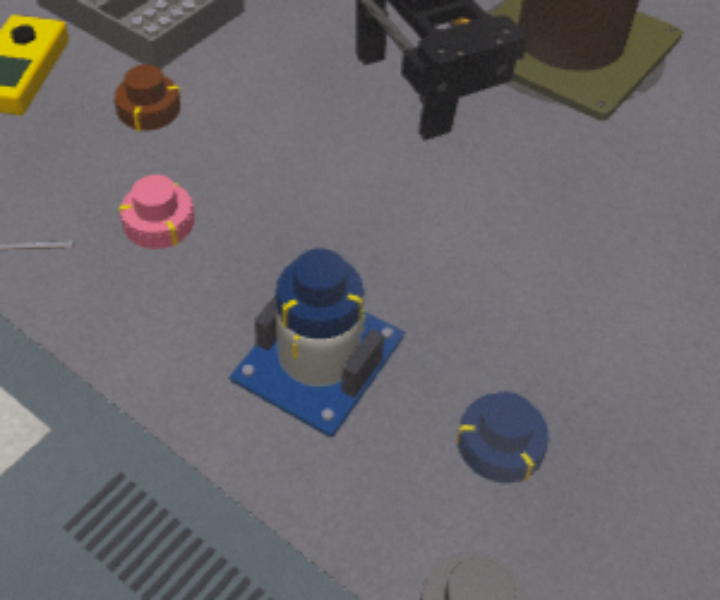

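The lid at crop (320,290) sits level and home: its grip top is at 0.1306 m against 0.1305 m expected, and it is turned about 259°. The other lid stands upright at (505,435), and the gripper is clear.

```bash
python3 -c "
from plant import r
print(r.finish_job())"
```

```text
the job is handed in; nothing more can be done
None
```

The right-hand lid was the one that fits: it is screwed fully home on the tub, the other lid stands upright on the bench with its grip up, and the job is handed in (the hand-in returned no verdict).

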